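Work a tight tube block out of its block heater

ROBOT

A 6-joint arm with a two-finger parallel gripper is mounted at the origin on a cart in front of the work surface, level with it; the furniture and walls round the work are solid. World frame = base frame: x ahead of the robot, y to its left, z up, the work surface at z = 0. Lengths are in m, angles in rad, forces in N, time in s.
With the tool pointing down it reaches from about 0.3 to 0.875 m from the base axis. Payload 6.4 kg.
Tool frame: the origin (TCP) lies at the very end of the fingers, on their centre line; the grasp point (between the pads) lies 19 mm behind it; z points along the fingers, y is the line along which they close (so a half turn about z gives the same grasp; the last joint's range is limited). The gripper opens to 85 mm and grips with 20 to 120 N. Pads are 22 mm wide; open, the fingers measure 114 mm over their backs; the gripper's body (76 mm by 85 mm) begins 54 mm behind the grasp point. The pads swing forward as they close: fully open they stand 13 mm farther back than shut.
Start: joints at [-1.476, 0.181, 1.607, -0, 1.354, -0.206], TCP at [0.17, -0.549, 0.231] pointing down, gripper open.
Joint ranges: [-2.99, 2.99], [-0.89, 2.07], [0.3, 2.58], [-1.14, 4.28], [0, 2.63], [-3.12, 3.12]. Speed limits (rad/s): [2.57, 2.57, 3.01, 3.14, 3.14, 3.14].

INTERFACE

Orientations are given as a unit quaternion [w, x, y, z].
In Python, from bench import ctrl gives the robot as it stands.
- The arm moves only by the tool jog_arm, never from a script. Its argument "series" is a list that holds one entry, the list of rows, each a list of 7 numbers: the shift along the tool's x, y, z in mm, then the turn, a rotation vector about the tool's x, y, z in rad, then the finger opening in mm, from 0 to 85.4. In form: [[[tx, ty, tz, rx, ry, rz, gripper], ...]]. A call has exactly 10 rows; each row shifts and turns the commanded pose from where the row before left it, along the tool's axes as they then stand; what a row does not reach is not made up. A row lasts 1/10 s, in which the tool goes at most 50 mm and 8.59 degrees, less where a joint would pass 70% of its speed; a pose out of reach is approached as far as the arm can. A call with a gripper value outside its range is refused whole. The fingers move at their own pace and stop on an object; the grip force is fixed at half the most. Time passes only in rows, so rows that do not move let the fingers close, or fill a call up. It gives the time, the measured TCP pose, the force, the opening and the grip force at its end, in the units of the state.
- ctrl.get_obs(): the state, without advancing time (a new reading comes with each control period).
- ctrl.camera(name): name is "scene" or "top" or "wrist"; returns a dict with "frame" (420x560x3 uint8, blue, green, red), "z_map" (420x560 float32, m along the optical axis (not along the pixel's ray), 0 where there is no reading), "fx", "fy", "cx", "cy" (pixels), "xyz" and "rotation" of the camera in the world. Camera axes: x right, y down, z forward; pixel columns grow to the right and rows downward; lengths in m; the calibration is good to about 2 mm. A picture is of the moment at which its call begins.
- ctrl.hand_in(): hands the job in; it is judged then, once.
The state is a dict: "time_s": time; "q": joint angles; "dq": joint speeds; "joint_efforts": joint torques, N m; "eef_pos": TCP position; "eef_rot": TCP orientation; "wrist_force": force on the tool from outside, world axes, zero at the start; "torque": the same for the moment, N m; "opening": opening from 0.0 (shut) to 1.0 (fully open); "grasp_force": force on a finger pad.
Only numpy, scipy, OpenCV 4.12 (cv2) and the standard library are available. Lean on these libraries where they do the work, as an engineer would, in place of code of your own. Each camera call takes 0.05 s, during which the arm holds its last target. There are 200 camera calls.

TASK

The block heater's tube block is to be changed: take the two capped vials out of it and drop both into the tall white plastic beaker, so that nothing flies out when the block comes loose. Then grip the block's black lifting post and rock the block from side to side until it works free of the springs in its well, and finish still holding it, level and steady, just clear above the well (a finger's breadth or two). The heater is not fastened down and a straight pull would lift it with the block; it must stay standing on the desk where it is, and the beaker, the glass jar and the nearby brown bottle stay upright in their places.

Things in the scene. Friction and masses are not known exactly. Their poses are not given: they have to be found in the camera images.
- heater: small bench block heater, white and grey box standing loose on rubber feet, 1.9 kg. Origin: underside, below the centre of the well in its top; z up. Housing from x = -110 mm (sloping control panel) to +59 mm, y = -78 to +78 mm; flat white top at z = 66 mm from x = -59 mm back
- well (a point): centre of the mouth of the well, level with the heater's top (66 mm above the desk); axes as the heater. The well is 86 (x) x 52 (y) mm, 30 mm deep, and leaves 3 mm beside the block on each side: room to tilt the block about 0.12 rad either way while it is down in the well
- left_bar (a point): middle of the steel bar along x halfway up the well's +y wall (heater frame y = +23, z = 51 mm, 15 mm above the well floor). A spring presses it with about 25 N onto the block's side; its friction alone holds that side of the block with about 14 to 17 N
- right_bar (a point): the same bar in the -y wall. Both bars together hold the block against a straight pull with 27 to 35 N, more than the heater's weight of 19 N; but when one side of the block goes up while the other stays or goes slightly down (tilting about the heater's x axis) their pulls cancel
- block: aluminium tube block 80 (x) x 46 (y) x 40 mm, 0.32 kg, standing in the well on its floor, its top 10 mm above the heater's top; four blind holes of 14.5 mm, 26 mm deep, at x = +-26, y = +-10 mm. Origin: centre of its underside; axes along the heater's. Raising it 15 mm off the well floor brings its underside past the spring bars, 30 mm to the heater's top
- post (a point): middle of the black square lifting post on the centre of the block: 14 x 14 mm with faces along the block's x and y, gripping length 44 mm, from 10 to 54 mm above the block's top (this point is 72 mm above the block's underside)
- vial_1: capped round sample vial, clear body 12 mm and white cap 12.5 mm in diameter, 50 mm tall, 12 g; origin: centre of its underside, z up along it. Stands loosely in the block's hole at x = -26, y = +10 mm, its upper 24 mm above the block's top
- vial_2: a second vial, the same as vial_1, in the block's hole at x = +26, y = -10 mm
- vial_1_mid (a point): middle of vial_1, 25 mm above its underside
- vial_2_mid (a point): middle of vial_2, 25 mm above its underside
- beaker: white opaque plastic beaker, 91 x 84 mm over the rim, 113 mm tall, inside 68 mm wide at the rim, narrowing to 57 mm, loose, light (60 g), stands left of the heater; origin: centre of its underside
- jar: squat thick glass jar, 73 mm wide, 68 mm tall, open, loose, also left of the heater; not part of the job; origin: centre of its underside
- brown_bottle: brown reagent bottle with black cap, 44 mm wide, 120 mm tall, loose, behind the heater; not part of the job; origin: centre of its underside
Not all that is in view belongs to the job. What is shaped like the block but blue or purple is not meant.

How it is judged:
By the outcome, as a careful person would: the job done as asked, in the order asked, and still so for the second after the job is handed in, while the arm keeps its last pose, push and grip.
It also fails if it takes over 58 s, if anything falls off the work surface, if the arm or the gripper's body presses on something with over 40 N, if the wrist force passes 120 N, or if a joint passes its speed limit or range.

## Working session

There is one attempt and no reset: what is moved stays moved. The work goes in short steps, Python scripts to look and compute and a tool call to move; the robot and the scene stay as the last step left them, time stands still between calls to the robot, and variables do not carry over. Pictures are saved under pics/ and viewed, at most 10 in all, crops included, and the job is handed in when it is done.

Besides the shell and the picture viewer there is one more tool, called after ">>>" as name(argument=value, ...) on one line, values as JSON. jog_arm: Moves the arm, as the interface text tells. Its arguments: {"type":"object","properties":{"series":{"type":"array"}},"required":["series"]}

```bash
mkdir -p pics; ls; cat > h.py <<'E'
import numpy as np,cv2
from bench import ctrl
def cam(n):
    c=ctrl.camera(n); np.savez('pics/'+n+'.npz',**c); return c
def rot(c):
    R=np.array(c['rotation'],float)
    if R.shape==(3,3): return R
    from scipy.spatial.transform import Rotation as Ro
    return Ro.from_quat([R[1],R[2],R[3],R[0]]).as_matrix()
def onplane(c,u,v,z):
    d=rot(c)@np.array([(u-c['cx'])/c['fx'],(v-c['cy'])/c['fy'],1]); p=np.array(c['xyz']); return p+d*(z-p[2])/d[2]
def cloud(c):
    z=c['z_map']; v,u=np.mgrid[:z.shape[0],:z.shape[1]]
    P=np.stack([(u-c['cx'])/c['fx']*z,(v-c['cy'])/c['fy']*z,z],-1)
    P=P@rot(c).T+np.array(c['xyz']); P[z==0]=np.nan; return P
E
python3 - <<'E'
from h import *
o=ctrl.get_obs();print(o)
for n in('scene','top'):
    c=cam(n);print(n,c['xyz'],c['rotation'],c['fx'],c['cx'],c['cy']);cv2.imwrite(f'pics/{n}0.png',cv2.resize(c['frame'],(784,588)))
E
```

```text
pics
{'time_s': 0.0, 'q': array([-1.47629661e+00,  1.81510948e-01,  1.60804154e+00, -9.34012844e-06,
        1.35380095e+00, -2.06305029e-01]), 'dq': array([-0.00017384,  0.00043992,  0.00022546, -0.00040463,  0.00123331,
        0.00081206]), 'joint_efforts': array([-5.36251846e-04, -4.44873440e+01, -3.51335335e+01, -3.60448330e-04,
        9.03343549e-03, -1.65186640e-05]), 'eef_pos': array([ 0.17032249, -0.54860048,  0.23038487]), 'eef_rot': array([-8.79269700e-04,  9.88710334e-01,  1.49836914e-01,  4.46379882e-05]), 'wrist_force': array([-0.07003995,  0.10909965,  0.2774033 ]), 'torque': array([-0.01468045,  0.00930154,  0.00570332]), 'grasp_force': 0.0, 'opening': 1.0000297523036437}
scene [0.06754085 0.57894604 0.67548624] [ 0.14388747 -0.29232319  0.86133399 -0.3898042 ] 474.02527895656266 273.1737348569273 207.41928581843484
top [0.34395694 0.01918659 0.91693815] [-0.06395782  0.71393569 -0.69397798  0.06782174] 398.13014018446785 276.3384513322337 209.24600367524314
```

View pics/scene0.png

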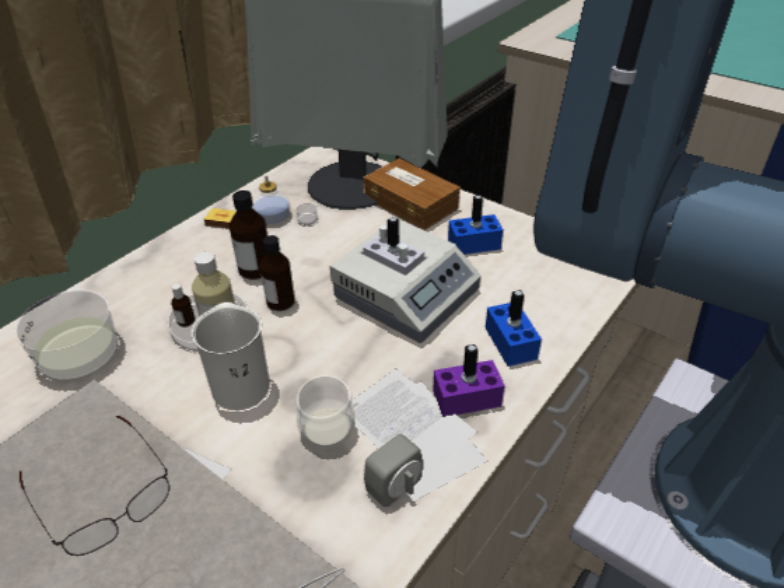

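View pics/top0.png

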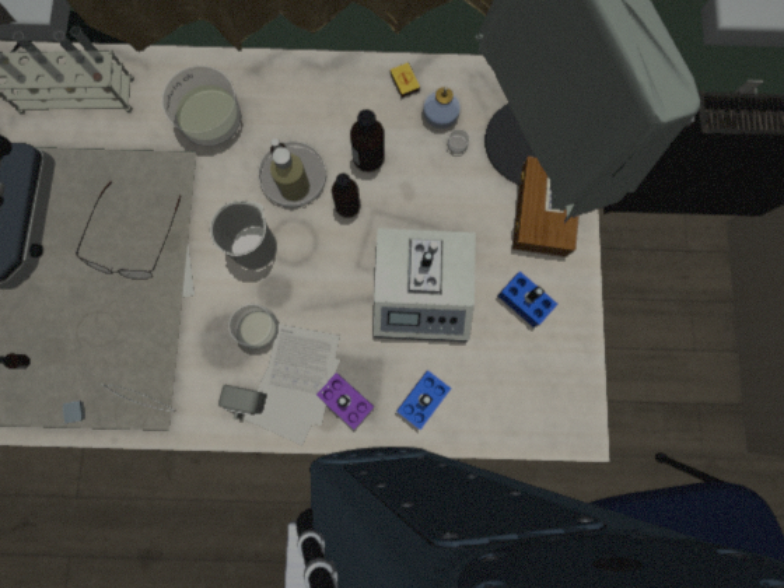

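The scene picture shows the heater at (405,275) with its white block, the beaker at (232,355), the jar at (325,410) and the small brown bottle at (278,275). In the top picture the heater is at (425,285), the beaker at (242,235), the jar at (255,328) and the bottle at (346,195). The monitor hangs over the back right.

```bash
python3 - <<'E'
from h import *
L=lambda n:{k:v for k,v in np.load(f'pics/{n}.npz').items()}
t=L('top');s=L('scene');P=cloud(t);Q=cloud(s)
def rect(P,m):
    p=P[m][:,:2]; r=cv2.minAreaRect((p*1000).astype(np.float32)); return np.round(r[0],1),np.round(r[1],1),round(r[2],2),m.sum()
def reg(P,x0,x1,y0,y1,z0,z1): return (P[...,0]>x0)&(P[...,0]<x1)&(P[...,1]>y0)&(P[...,1]<y1)&(P[...,2]>z0)&(P[...,2]<z1)
f=784/560
for nm,(u,v),z in [('block',(425,265),.076),('beaker',(240,228),.113),('jar',(253,325),.068),('bottle',(346,185),.12),('post',(427,258),.13)]:
    print(nm,onplane(t,u/f,v/f,z).round(3))
c=onplane(t,425/f,265/f,.076)
for N,A in(('top',P),('scene',Q)):
  x,y=c[:2]
  print(N,'heatertop',rect(A,reg(A,x-.1,x+.1,y-.12,y+.12,.061,.070)))
  print('blocktop',rect(A,reg(A,x-.07,x+.07,y-.06,y+.06,.073,.080)))
  m=reg(A,x-.07,x+.07,y-.06,y+.06,.115,.14);print('post',rect(A,m),np.median(A[m],0))
  m=reg(A,x-.07,x+.07,y-.06,y+.06,.09,.106)
  n,l=cv2.connectedComponents(m.astype(np.uint8))
  for i in range(1,n):
    k=l==i
    if k.sum()>8: print('vial?',A[k].mean(0).round(4),k.sum(),(A[k].min(0)).round(3),A[k].max(0).round(3))
  b=onplane(t,240/f,228/f,.113)
  m=reg(A,b[0]-.07,b[0]+.07,b[1]-.07,b[1]+.07,.105,.12);print('beakrim',rect(A,m))
  j=onplane(t,253/f,325/f,.068)
  m=reg(A,j[0]-.05,j[0]+.05,j[1]-.06,j[1]+.06,.05,.075);print('jar',rect(A,m))
  bb=onplane(t,346/f,185/f,.12)
  m=reg(A,bb[0]-.04,bb[0]+.04,bb[1]-.04,bb[1]+.04,.1,.13);print('bottle',rect(A,m), A[m][:,2].max() if m.any() else 0)
m=reg(P,.4,1.2,-.6,0,.2,.9);print('monitor',m.sum(),P[m].min(0),P[m].max(0))
x0,y0=(t['xyz'][:2]);
u,v=303,190
crop=t['frame'][140:245,250:350];cv2.imwrite('pics/c1.png',cv2.resize(crop,None,fx=6,fy=5.6,interpolation=cv2.INTER_CUBIC))
E
```

```text
block [ 0.549 -0.041  0.076]
beaker [0.588 0.239 0.113]
jar [0.448 0.22  0.068]
bottle [0.658 0.083 0.12 ]
post [ 0.546 -0.04   0.13 ]
top heatertop (array([560. , -19.6]), array([199.7, 171.1]), 88.33, np.int64(3172))
blocktop (array([549. , -41.3]), array([45.9, 80.8]), 89.48, np.int64(523))
post (array([548.2, -41.3]), array([14.3, 14. ]), 0.52, np.int64(59)) [ 0.54733695 -0.04176745  0.12896739]
vial? [ 0.5737 -0.0515  0.0986] 34 [ 0.569 -0.058  0.09 ] [ 0.581 -0.046  0.103]
vial? [ 0.5436 -0.0395  0.097 ] 13 [ 0.542 -0.047  0.09 ] [ 0.549 -0.034  0.105]
vial? [ 0.5225 -0.031   0.099 ] 34 [ 0.517 -0.037  0.091] [ 0.528 -0.026  0.103]
beakrim (array([589.4, 244. ]), array([86.2, 82.8]), 2.71, np.int64(302))
jar (array([449.5, 225.6]), array([64.6, 66.3]), 1.51, np.int64(268))
bottle (array([666.3,  88.2]), array([21.3, 21.1]), 89.25, np.int64(113)) 0.12293856402629988
scene heatertop (array([561.4, -21.7]), array([204.4, 166.7]), 88.08, np.int64(2168))
blocktop (array([548.4, -42.6]), array([48.6, 83.9]), 89.45, np.int64(354))
post (array([547.6, -42.9]), array([13.4, 16.7]), 5.53, np.int64(75)) [ 0.545701   -0.03904909  0.12477207]
vial? [ 0.5557 -0.0437  0.0975] 91 [ 0.54 -0.06  0.09] [ 0.581 -0.034  0.105]
vial? [ 0.5213 -0.0305  0.0965] 42 [ 0.515 -0.039  0.09 ] [ 0.527 -0.025  0.102]
beakrim (array([588.6, 242.2]), array([85.4, 84.2]), 3.06, np.int64(362))
jar (array([449. , 225.5]), array([64.7, 67.1]), 2.48, np.int64(591))
bottle (array([666.2,  87.6]), array([22.7, 23.5]), 15.37, np.int64(139)) 0.12164579217452631
monitor 12299 [ 0.63062009 -0.34258155  0.20004216] [ 0.91529119 -0.13449533  0.36724214]
```

View pics/c1.png

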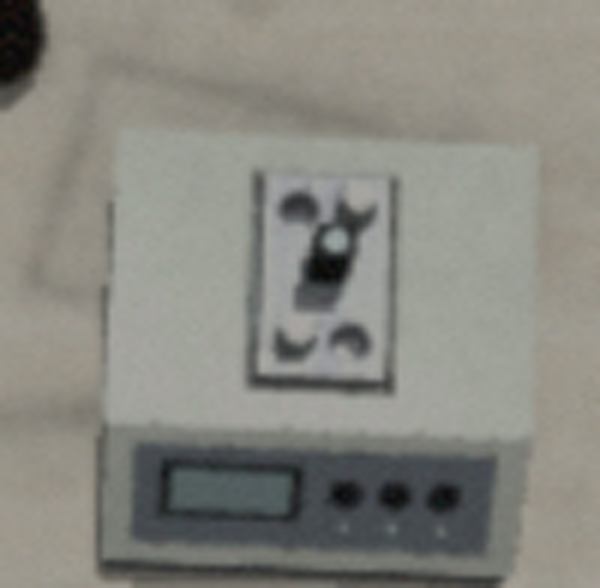

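Block centre (0.549, -0.041), yaw about -0.01. The vials are at (0.523, -0.031) and (0.574, -0.051) and the beaker at (0.589, 0.243), all consistent with the given sizes. I'll move over vial 1.

>>> jog_arm(series=[[[30,-24,0,0,0,0,40],[30,-24,0,0,0,0,40],[30,-24,0,0,0,0,40],[30,-24,0,0,0,0,40],[30,-24,0,0,0,0,40],[30,-24,0,0,0,0,40],[30,-24,0,0,0,0,40],[30,-24,0,0,0,0,40],[30,-24,0,0,0,0,40],[30,-24,0,0,0,0,40]]])

```text
time_s: 1.1
eef_pos: [0.3863, -0.2295, 0.2311]
eef_rot: [-0.0, 0.989, 0.15, -0.0]
wrist_force: [1.5, -0.7, 0.2]
opening: 0.469
grasp_force: 0.0
```

>>> jog_arm(series=[[[27,-21.5,0,0,0,0,40],[27,-21.5,0,0,0,0,40],[27,-21.5,0,0,0,0,40],[27,-21.5,0,0,0,0,40],[27,-21.5,0,0,0,0,40],[27,-21.5,0,0,0,0,40],[27,-21.5,0,0,0,0,40],[0,0,0,0,0,0.104,40],[0,0,0,0,0,0.104,40],[0,0,0,0,0,0.104,40]]])

```text
time_s: 2.1
eef_pos: [0.5215, -0.0307, 0.2307]
eef_rot: [-0.0, 1.0, -0.007, -0.001]
wrist_force: [0.4, 0.5, -0.1]
opening: 0.469
grasp_force: 0.0
```

>>> jog_arm(series=[[[1,0,30,0,0,0,40],[0,0,30,0,0,0,40],[0,0,30,0,0,0,34],[0,0,25,0,0,0,34],[0,0,20,0,0,0,34],[0,0,15,0,0,0,34],[0,0,0,0,0,0,34],[0,0,0,0,0,0,0],[0,0,0,0,0,0,0],[0,0,0,0,0,0,0]]])

```text
time_s: 3.1
eef_pos: [0.5235, -0.0316, 0.0824]
eef_rot: [0.0, 1.0, -0.006, 0.001]
wrist_force: [0.3, 0.0, 0.1]
opening: 0.115
grasp_force: 58.5
```

>>> jog_arm(series=[[[0,0,-10,0,0,0,0],[0,0,-20,0,0,0,0],[0,0,-30,0,0,0,0],[0,0,-35,0,0,0,0],[0,0,-25,0,0,0,0],[6,-28,0,0,0,0,0],[8,-36,0,0,0,0,0],[9,-40,0,0,0,0,0],[9,-40,0,0,0,0,0],[9,-40,0,0,0,0,0]]])

```text
time_s: 4.1
eef_pos: [0.5662, 0.1538, 0.2029]
eef_rot: [-0.0, 1.0, -0.006, 0.001]
wrist_force: [1.0, -1.1, -0.7]
opening: 0.114
grasp_force: 58.6
```

```bash
python3 - <<'E'
from h import *
c=cam('scene');f=c['frame'];cv2.imwrite('pics/s2.png',cv2.resize(f[60:330,60:420],(792,594)));print(ctrl.get_obs()['eef_pos'],ctrl.get_obs()['grasp_force'])
E
```

```text
[0.56678159 0.15937318 0.20302486] 58.62922064960003
```

View pics/s2.png

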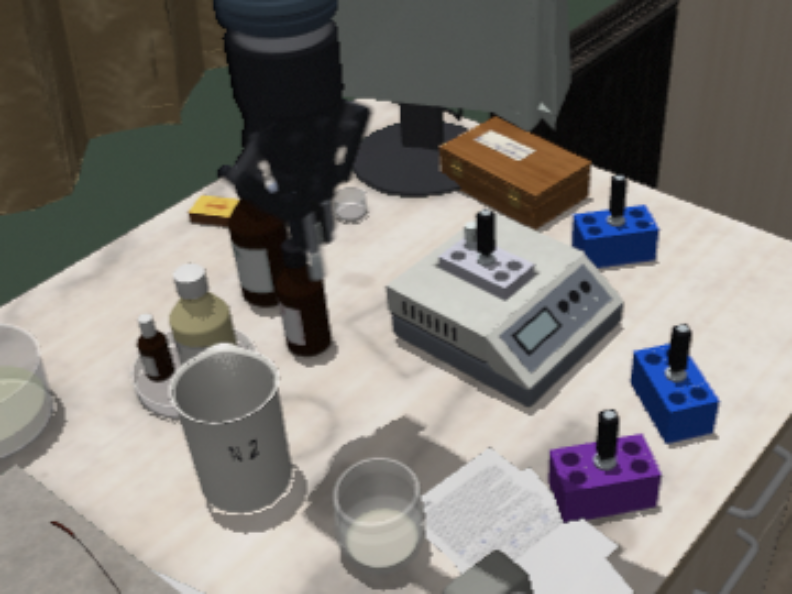

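The vial is held below the fingers at (316,255), and only vial 2 remains in the block, at (470,235). The beaker's mouth is at (228,380).

>>> jog_arm(series=[[[9,-34,0,0,0,0,0],[7,-30,0,0,0,0,0],[5,-20,0,0,0,0,0],[0,0,10,0,0,0,0],[0,0,20,0,0,0,0],[0,0,25,0,0,0,0],[0,0,25,0,0,0,0],[0,0,15,0,0,0,0],[0,0,0,0,0,0,0],[0,0,0,0,0,0,0]]])

```text
time_s: 5.15
eef_pos: [0.5881, 0.2356, 0.107]
eef_rot: [-0.0, 1.0, -0.006, 0.0]
wrist_force: [-0.0, -0.6, 0.6]
opening: 0.115
grasp_force: 58.7
```

>>> jog_arm(series=[[[0,-4,0,0,0,0,0],[0,-3,0,0,0,0,0],[0,0,0,0,0,0,22],[0,0,0,0,0,0,22],[0,0,0,0,0,0,22],[0,0,0,0,0,0,22],[0,0,-15,0,0,0,22],[0,0,-30,0,0,0,22],[0,0,-30,0,0,0,22],[0,0,-20,0,0,0,22]]])

```text
time_s: 6.15
eef_pos: [0.5889, 0.2431, 0.2051]
eef_rot: [-0.0, 1.0, -0.006, 0.002]
wrist_force: [-0.4, -0.1, 0.7]
opening: 0.26
grasp_force: 0.0
```

```bash
python3 - <<'E'
from h import *
c=cam('scene');f=c['frame'];g=cam('top')['frame'];cv2.imwrite('pics/s3.png',np.hstack([cv2.resize(f[180:310,100:260],(400,325)),cv2.resize(g[110:240,110:270],(400,325))]));print(ctrl.get_obs()['eef_pos'],ctrl.get_obs()['opening'])
E
```

```text
[0.59027727 0.24347568 0.20669496] 0.2631790708487027
```

View pics/s3.png

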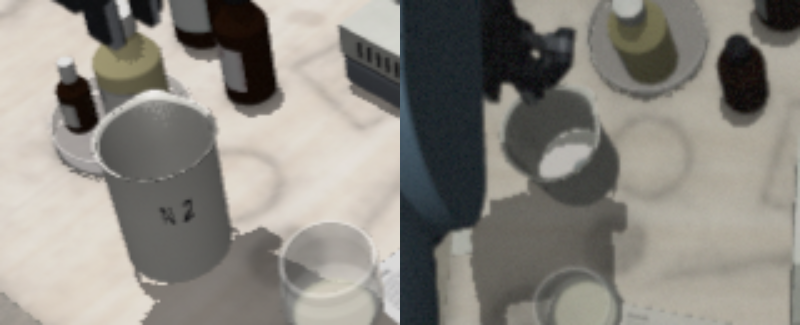

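The beaker is still upright at (160,190). Its inside isn't visible from these views, so I'll check with the wrist camera.

```bash
python3 - <<'E'
from h import *
c=cam('wrist');cv2.imwrite('pics/w1.png',c['frame'])
E
```

```text
(no output)
```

View pics/w1.png

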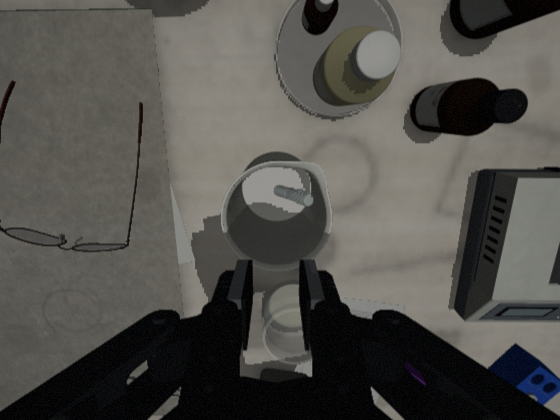

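Vial 1 lies in the beaker at (293,196). Next is vial 2.

>>> jog_arm(series=[[[-1,28,0,0,0,0,34],[-1,36,0,0,0,0,34],[-1,40,0,0,0,0,34],[-2,40,0,0,0,0,34],[-2,40,0,0,0,0,34],[-2,40,0,0,0,0,34],[-1,36,0,0,0,0,34],[-1,34,0,0,0,0,34],[0,0,10,0,0,0,34],[0,0,20,0,0,0,34]]])

```text
time_s: 7.3
eef_pos: [0.5739, -0.052, 0.1713]
eef_rot: [0.0, 1.0, -0.007, 0.001]
wrist_force: [0.7, 0.9, 0.7]
opening: 0.397
grasp_force: 0.0
```

>>> jog_arm(series=[[[0,0,25,0,0,0,34],[0,0,25,0,0,0,34],[0,0,23,0,0,0,34],[0,0,12,0,0,0,34],[0,0,3,0,0,0,34],[0,0,0,0,0,0,34],[0,0,0,0,0,0,0],[0,0,0,0,0,0,0],[0,0,0,0,0,0,0],[0,0,0,0,0,0,0]]])

```text
time_s: 8.3
eef_pos: [0.5745, -0.0512, 0.0845]
eef_rot: [0.0, 1.0, -0.006, 0.001]
wrist_force: [-0.3, 0.9, 6.2]
opening: 0.114
grasp_force: 58.7
```

>>> jog_arm(series=[[[0,0,-10,0,0,0,0],[0,0,-20,0,0,0,0],[0,0,-30,0,0,0,0],[0,0,-35,0,0,0,0],[0,0,-25,0,0,0,0],[1,-28,0,0,0,0,0],[1,-36,0,0,0,0,0],[2,-40,0,0,0,0,0],[2,-40,0,0,0,0,0],[1,-36,0,0,0,0,0]]])

```text
time_s: 9.3
eef_pos: [0.5822, 0.1307, 0.2039]
eef_rot: [-0.0, 1.0, -0.006, -0.0]
wrist_force: [1.0, -0.7, -0.1]
opening: 0.114
grasp_force: 58.9
```

>>> jog_arm(series=[[[1,-36,0,0,0,0,0],[1,-36,0,0,0,0,0],[1,-26,0,0,0,0,0],[0,-16,0,0,0,0,0],[0,0,0,0,0,0,0],[0,0,15,0,0,0,0],[0,0,30,0,0,0,0],[0,0,30,0,0,0,0],[0,0,15,0,0,0,0],[0,0,5,0,0,0,0]]])

```text
time_s: 10.3
eef_pos: [0.5853, 0.2412, 0.1054]
eef_rot: [0.001, 1.0, -0.006, -0.002]
wrist_force: [0.6, -0.7, -0.2]
opening: 0.114
grasp_force: 58.9
```

>>> jog_arm(series=[[[3,-2,0,0,0,0,0],[0,0,0,0,0,0,0],[0,0,0,0,0,0,22],[0,0,0,0,0,0,22],[0,0,0,0,0,0,22],[0,0,0,0,0,0,22],[0,0,-15,0,0,0,22],[0,0,-30,0,0,0,22],[0,0,-35,0,0,0,22],[0,0,-25,0,0,0,22]]])

```text
time_s: 11.3
eef_pos: [0.5907, 0.2451, 0.2171]
eef_rot: [-0.0, 1.0, -0.006, 0.002]
wrist_force: [0.3, 0.3, -0.0]
opening: 0.254
grasp_force: 0.0
```

```bash
python3 - <<'E'
from h import *
c=cam('wrist');cv2.imwrite('pics/w2.png',c['frame']);print(ctrl.get_obs()['eef_pos'])
E
```

```text
[0.59273895 0.24569689 0.2218964 ]
```

View pics/w2.png

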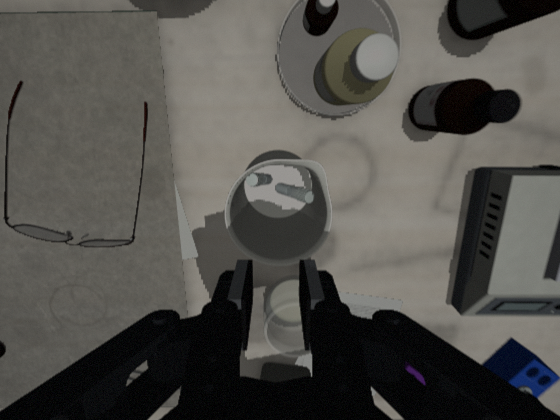

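Both vials lie in the beaker, at (260,180) and (293,190). Next I'll travel to the post.

>>> jog_arm(series=[[[-5,30,0,0,0,0,45],[-5,36,0,0,0,0,45],[-5,40,0,0,0,0,45],[-5,40,0,0,0,0,45],[-5,40,0,0,0,0,45],[-5,40,0,0,0,0,45],[-5,36,0,0,0,0,45],[-5,25,0,0,0,0,45],[0,0,0,0,0,0,45],[0,0,0,0,0,0,45]]])

```text
time_s: 12.35
eef_pos: [0.5468, -0.0419, 0.2141]
eef_rot: [-0.0, 1.0, -0.006, 0.001]
wrist_force: [-0.6, 0.5, -0.6]
opening: 0.525
grasp_force: 0.0
```

```bash
python3 - <<'E'
from h import *
o=ctrl.get_obs();print(o['eef_pos'],o['eef_rot'])
c=cam('scene');A=cloud(c);x,y=.549,-.041
def reg(P,x0,x1,y0,y1,z0,z1): return (P[...,0]>x0)&(P[...,0]<x1)&(P[...,1]>y0)&(P[...,1]<y1)&(P[...,2]>z0)&(P[...,2]<z1)
for z0,z1 in((.073,.08),(.115,.14)):
  m=reg(A,x-.07,x+.07,y-.06,y+.06,z0,z1);print(cv2.minAreaRect((A[m][:,:2]*1000).astype(np.float32)),m.sum())
# plan
L0=38;y0=0
def tcp(h,th): L=L0+h; return np.array([-L*np.sin(th),51+L*np.cos(th)])
S=[(0,0),(2.3,.1),(5.9,-.1),(9.5,.1),(13.1,-.1),(16.7,.1),(20.3,-.1),(22,0)]
for a,b in zip(S,S[1:]):
  N=8; 
  for i in (0,3,7):
    f,g=i/N,(i+1)/N
    s0=np.array(a)*(1-f)+np.array(b)*f; s1=np.array(a)*(1-g)+np.array(b)*g
    d=tcp(*s1)-tcp(*s0); t=s0[1]
    print(b,i,(d@[-np.cos(t),-np.sin(t)]).round(2),(d@[np.sin(t),-np.cos(t)]).round(2),(s1[1]-s0[1]).round(4))
E
```

```text
[ 0.54677707 -0.04190334  0.21409491] [-7.57035837e-05  9.99979650e-01 -6.35933668e-03  5.02681982e-04]
((548.3262329101562, -42.584224700927734), (49.26493453979492, 82.20963287353516), 89.58409881591797) 400
((547.652099609375, -41.27325439453125), (15.032715797424316, 15.67653751373291), 12.117722511291504) 73
(2.3, 0.1) 0 0.48 -0.28 0.0125
(2.3, 0.1) 3 0.49 -0.28 0.0125
(2.3, 0.1) 7 0.5 -0.28 0.0125
(5.9, -0.1) 0 -1.02 -0.44 -0.025
(5.9, -0.1) 3 -1.05 -0.44 -0.025
(5.9, -0.1) 7 -1.1 -0.44 -0.025
(9.5, 0.1) 0 1.11 -0.44 0.025
(9.5, 0.1) 3 1.14 -0.44 0.025
(9.5, 0.1) 7 1.19 -0.44 0.025
(13.1, -0.1) 0 -1.2 -0.44 -0.025
(13.1, -0.1) 3 -1.23 -0.43 -0.025
(13.1, -0.1) 7 -1.28 -0.43 -0.025
(16.7, 0.1) 0 1.29 -0.43 0.025
(16.7, 0.1) 3 1.32 -0.43 0.025
(16.7, 0.1) 7 1.37 -0.43 0.025
(20.3, -0.1) 0 -1.38 -0.43 -0.025
(20.3, -0.1) 3 -1.41 -0.43 -0.025
(20.3, -0.1) 7 -1.46 -0.43 -0.025
(22, 0) 0 0.73 -0.21 0.0125
(22, 0) 3 0.74 -0.21 0.0125
(22, 0) 7 0.75 -0.21 0.0125
```

>>> jog_arm(series=[[[1,0,25,0,0,0,45],[0,0,30,0,0,0,45],[0,0,30,0,0,0,45],[0,0,22,0,0,0,45],[0,0,12,0,0,0,40],[0,0,5,0,0,0,30],[0,0,0,0,0,0,0],[0,0,0,0,0,0,0],[0,0,0,0,0,0,0],[0,0,0,0,0,0,0]]])

```text
time_s: 13.4
eef_pos: [0.5479, -0.0418, 0.0898]
eef_rot: [0.0, 1.0, -0.006, 0.0]
wrist_force: [0.1, -0.6, -3.4]
opening: 0.155
grasp_force: 59.0
```

>>> jog_arm(series=[[[0,0.5,-0.28,0.0125,0,0,0],[0,0.5,-0.28,0.0125,0,0,0],[0,0.5,-0.28,0.0125,0,0,0],[0,0.5,-0.28,0.0125,0,0,0],[0,0.5,-0.28,0.0125,0,0,0],[0,0.5,-0.28,0.0125,0,0,0],[0,0.5,-0.28,0.0125,0,0,0],[0,0.5,-0.28,0.0125,0,0,0],[0,0,0,0,0,0,0],[0,0,0,0,0,0,0]]])

```text
time_s: 14.4
eef_pos: [0.5478, -0.0459, 0.0916]
eef_rot: [-0.05, 0.999, -0.006, 0.001]
wrist_force: [1.1, 0.0, -0.4]
opening: 0.153
grasp_force: 59.5
```

```bash
cat > st.py <<'E'
from h import *
from scipy.spatial.transform import Rotation as Ro
def show():
    o=ctrl.get_obs();q=o['eef_rot'];R=Ro.from_quat([q[1],q[2],q[3],q[0]]).as_matrix();z=R[:,2]
    print('th',np.arctan2(z[1],-z[2]).round(4),'roll-y',np.arctan2(z[0],-z[2]).round(4),o['eef_pos'].round(4),'F',o['wrist_force'].round(1),'T',o['torque'].round(2),o['opening'].round(3))
    c=cam('scene');A=cloud(c);P=A.reshape(-1,3)
    k=(P[:,0]>.45)&(P[:,0]<.63)&(P[:,1]>-.14)&(P[:,1]<.06)
    def top(m):
        p=P[m]; M=np.c_[p[:,:2]-[.549,-.041],np.ones(len(p))]; return np.linalg.lstsq(M,p[:,2],rcond=None)[0].round(4),len(p)
    d=np.abs(P[:,1]+.041)
    hm=k&(P[:,2]>.058)&(P[:,2]<.075)&(d>.031)&(P[:,0]>.495); print('heater plane',top(hm),'minxy',np.percentile(P[hm][:,:2],[1,99],axis=0).round(4).tolist())
    cv2.imwrite('pics/cur.png',cv2.resize(c['frame'][110:260,210:360],(600,600)))
if __name__=='__main__': show()
E
python3 st.py
```

```text
Traceback (most recent call last):
  File "st.py", line 13, in <module>
    if __name__=='__main__': show()
                             ~~~~^^
  File "st.py", line 5, in show
    print('th',np.arctan2(z[1],-z[2]).round(4),'roll-y',np.arctan2(z[0],-z[2]).round(4),o['eef_pos'].round(4),'F',o['wrist_force'].round(1),'T',o['torque'].round(2),o['opening'].round(3))
                                                                                                                                                                     ^^^^^^^^^^^^^^^^^^
AttributeError: 'float' object has no attribute 'round'
```

```bash
sed -i "s/,o\['opening'\].round(3))/,o['opening'])/" st.py; python3 st.py
```

```text
th 0.1 roll-y 0.0016 [ 0.5478 -0.0459  0.0916] F [ 1.1  0.  -0.4] T [-0.44 -0.1  -0.02] 0.1528124853448223
heater plane (array([-0.0007, -0.0046,  0.0649]), 1313) minxy [[0.4958, -0.1202], [0.6071, 0.0363]]
```

View pics/cur.png

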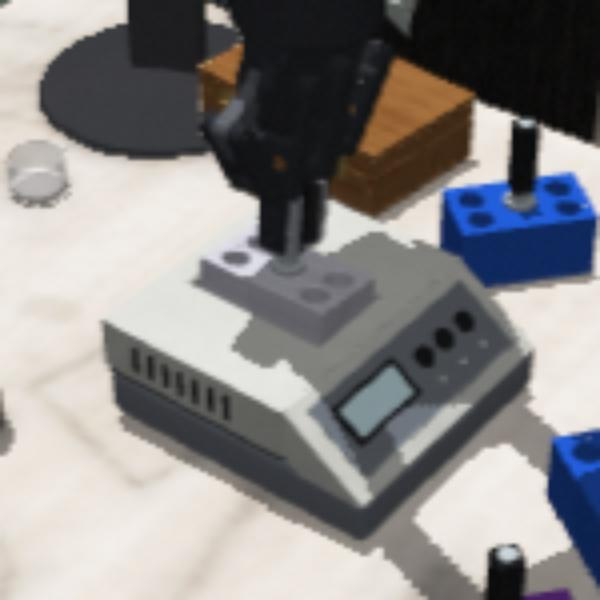

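The block tilts in its well, with its left side raised at (250,265), and the heater stays flat. I'll continue rocking.

>>> jog_arm(series=[[[0,-1.03,-0.44,-0.025,0,0,0],[0,-1.03,-0.44,-0.025,0,0,0],[0,-1.05,-0.44,-0.025,0,0,0],[0,-1.05,-0.44,-0.025,0,0,0],[0,-1.06,-0.44,-0.025,0,0,0],[0,-1.07,-0.44,-0.025,0,0,0],[0,-1.08,-0.44,-0.025,0,0,0],[0,-1.1,-0.44,-0.025,0,0,0],[0,0,0,0,0,0,0],[0,0,0,0,0,0,0]]])

```text
time_s: 15.45
eef_pos: [0.5479, -0.0372, 0.0954]
eef_rot: [0.05, 0.999, -0.005, -0.0]
wrist_force: [-0.3, -2.0, 2.2]
opening: 0.155
grasp_force: 60.0
```

```bash
python3 st.py
```

```text
th -0.1004 roll-y -0.0006 [ 0.5479 -0.0372  0.0954] F [-0.3 -2.   2.2] T [-0.01  0.   -0.13] 0.15451230639089827
heater plane (array([ 0.0001, -0.0059,  0.0649]), 1319) minxy [[0.4957, -0.12], [0.6066, 0.036]]
```

>>> jog_arm(series=[[[0,1.11,-0.44,0.025,0,0,0],[0,1.12,-0.44,0.025,0,0,0],[0,1.13,-0.44,0.025,0,0,0],[0,1.14,-0.44,0.025,0,0,0],[0,1.15,-0.44,0.025,0,0,0],[0,1.16,-0.44,0.025,0,0,0],[0,1.18,-0.44,0.025,0,0,0],[0,1.19,-0.44,0.025,0,0,0],[0,0,0,0,0,0,0],[0,0,0,0,0,0,0]]])

```text
time_s: 16.5
eef_pos: [0.5476, -0.0466, 0.0987]
eef_rot: [-0.05, 0.999, -0.006, 0.0]
wrist_force: [2.0, -0.1, -1.4]
opening: 0.155
grasp_force: 59.6
```

```bash
python3 st.py
```

```text
th 0.1002 roll-y 0.0013 [ 0.5476 -0.0466  0.0987] F [ 2.  -0.1 -1.4] T [-0.43 -0.39 -0.06] 0.15482598486516005
heater plane (array([-0.0011, -0.0044,  0.0649]), 1255) minxy [[0.4963, -0.1198], [0.6074, 0.0363]]
```

Heater flat and in place. Next half-cycles.

>>> jog_arm(series=[[[0,-1.2,-0.44,-0.025,0,0,0],[0,-1.21,-0.44,-0.025,0,0,0],[0,-1.22,-0.44,-0.025,0,0,0],[0,-1.23,-0.44,-0.025,0,0,0],[0,-1.24,-0.44,-0.025,0,0,0],[0,-1.25,-0.44,-0.025,0,0,0],[0,-1.27,-0.44,-0.025,0,0,0],[0,-1.28,-0.44,-0.025,0,0,0],[0,0,0,0,0,0,0],[0,0,0,0,0,0,0]]])

```text
time_s: 17.55
eef_pos: [0.5479, -0.0366, 0.103]
eef_rot: [0.05, 0.999, -0.005, -0.0]
wrist_force: [-1.8, -1.6, 5.8]
opening: 0.152
grasp_force: 60.4
```

>>> jog_arm(series=[[[0,1.29,-0.44,0.025,0,0,0],[0,1.3,-0.44,0.025,0,0,0],[0,1.31,-0.44,0.025,0,0,0],[0,1.32,-0.44,0.025,0,0,0],[0,1.33,-0.44,0.025,0,0,0],[0,1.34,-0.44,0.025,0,0,0],[0,1.36,-0.44,0.025,0,0,0],[0,1.37,-0.44,0.025,0,0,0],[0,0,0,0,0,0,0],[0,0,0,0,0,0,0]]])

```text
time_s: 18.55
eef_pos: [0.5477, -0.0454, 0.1059]
eef_rot: [-0.052, 0.999, -0.006, 0.0]
wrist_force: [2.7, 4.6, 2.9]
opening: 0.157
grasp_force: 60.1
```

```bash
python3 st.py
```

```text
th 0.1039 roll-y 0.0016 [ 0.5477 -0.0454  0.1059] F [2.7 4.6 2.9] T [ 1.17 -0.49 -0.09] 0.15720660072913586
heater plane (array([-0.0008, -0.0055,  0.0649]), 1234) minxy [[0.4958, -0.1201], [0.6068, 0.036]]
```

>>> jog_arm(series=[[[0,-1.38,-0.5,-0.025,0,0,0],[0,-1.39,-0.5,-0.025,0,0,0],[0,-1.4,-0.5,-0.025,0,0,0],[0,-1.41,-0.5,-0.025,0,0,0],[0,-1.42,-0.5,-0.025,0,0,0],[0,-1.43,-0.5,-0.025,0,0,0],[0,-1.45,-0.5,-0.025,0,0,0],[0,-1.46,-0.5,-0.025,0,0,0],[0,0,0,0,0,0,0],[0,0,0,0,0,0,0]]])

```text
time_s: 19.6
eef_pos: [0.5479, -0.0354, 0.1104]
eef_rot: [0.05, 0.999, -0.005, 0.0]
wrist_force: [-0.0, 4.6, 6.7]
opening: 0.154
grasp_force: 60.6
```

```bash
python3 st.py
```

```text
th -0.1008 roll-y -0.0005 [ 0.5479 -0.0354  0.1104] F [-0.   4.6  6.7] T [ 1.13 -0.    0.06] 0.1543184361959371
heater plane (array([ 0.0007, -0.0054,  0.0649]), 1262) minxy [[0.496, -0.1206], [0.6069, 0.0361]]
```

View pics/cur.png

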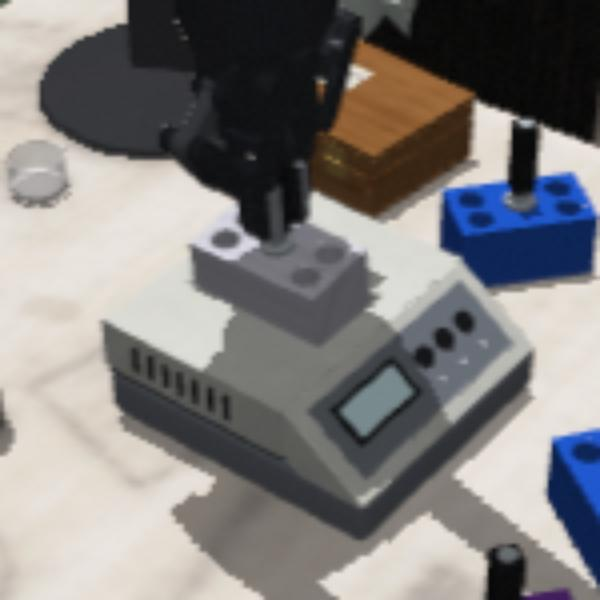

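The block is well up out of the well and tilted to the left, with its top at (280,250), and the heater is flat. I'll level it while rising.

>>> jog_arm(series=[[[0,0.75,-0.55,0.0125,0,0,0],[0,0.75,-0.55,0.0125,0,0,0],[0,0.75,-0.55,0.0125,0,0,0],[0,0.75,-0.55,0.0125,0,0,0],[0,0.75,-0.55,0.0125,0,0,0],[0,0.75,-0.55,0.0125,0,0,0],[0,0.75,-0.55,0.0125,0,0,0],[0,0.75,-0.55,0.0125,0,0,0],[0,0,0,0,0,0,0],[0,0,0,0,0,0,0]]])

```text
time_s: 20.65
eef_pos: [0.5476, -0.0418, 0.1147]
eef_rot: [0.0, 1.0, -0.006, 0.0]
wrist_force: [0.1, 0.3, -4.0]
opening: 0.153
grasp_force: 59.3
```

```bash
python3 st.py
```

```text
th -0.0001 roll-y 0.0 [ 0.5476 -0.0418  0.1147] F [ 0.1  0.3 -4. ] T [0.03 0.   0.03] 0.15285211640799864
heater plane (array([-0.0031, -0.006 ,  0.065 ]), 1191) minxy [[0.4962, -0.1207], [0.6076, 0.0361]]
```

Free: only the block's weight is on the wrist. I'll lift it to about 20 mm above the well.

>>> jog_arm(series=[[[0,0,-2,0,0,0,0],[0,0,-3,0,0,0,0],[0,0,-4,0,0,0,0],[0,0,-5,0,0,0,0],[0,0,-5,0,0,0,0],[0,0,-3.5,0,0,0,0],[0,0,-2,0,0,0,0],[0,0,-1,0,0,0,0],[0,0,0,0,0,0,0],[0,0,0,0,0,0,0]]])

```text
time_s: 21.7
eef_pos: [0.5475, -0.0416, 0.14]
eef_rot: [-0.0, 1.0, -0.006, -0.0]
wrist_force: [-0.1, -0.2, -2.7]
opening: 0.153
grasp_force: 59.3
```

```bash
python3 st.py; python3 - <<'E'
from h import *
c=dict(np.load('pics/scene.npz'));A=cloud(c).reshape(-1,3)
p=A[(abs(A[:,0]-.548)<.05)&(abs(A[:,1]+.042)<.035)&(A[:,2]>.118)&(A[:,2]<.131)]
p=p[abs(p[:,2]-np.median(p[:,2]))<.004]
M=np.c_[p[:,:2]-[.548,-.042],np.ones(len(p))];print('blocktop plane',np.linalg.lstsq(M,p[:,2],rcond=None)[0].round(4),len(p),cv2.minAreaRect((p[:,:2]*1000).astype(np.float32)))
f=c['frame'];cv2.imwrite('pics/fin.png',cv2.resize(f[80:320,100:420],(800,600)))
E
```

```text
th 0.0001 roll-y -0.0003 [ 0.5475 -0.0416  0.14  ] F [-0.1 -0.2 -2.7] T [ 0.01 -0.03  0.02] 0.15298182155243958
heater plane (array([-0.0011, -0.0072,  0.0649]), 1119) minxy [[0.4956, -0.1192], [0.6067, 0.0358]]
blocktop plane [ 0.0069 -0.0209  0.125 ] 459 ((548.21826171875, -43.010826110839844), (50.191314697265625, 81.66439056396484), 89.6648941040039)
```

View pics/fin.png

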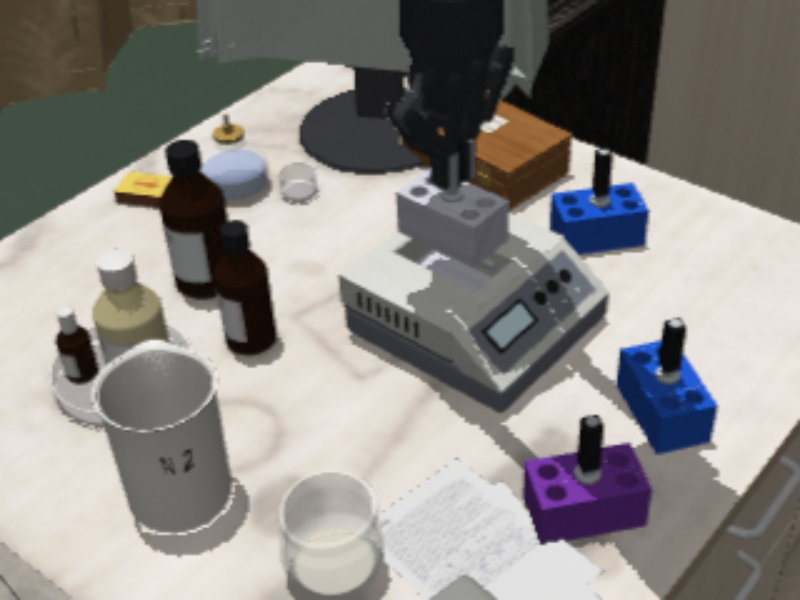

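The block is held level at (452,225), with its underside about 19 mm above the well. The heater, beaker, jar and bottle all stand in their places.

```bash
python3 -c "
from bench import ctrl
print(ctrl.hand_in())"
```

```text
the job is handed in; nothing more can be done
None
```

The job is handed in: both vials are in the beaker, and the block was rocked free and is held within about 1° of level, roughly 19 mm above the well. The heater, beaker, jar and brown bottle are still standing in their places.

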